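Close a dowelled joint with a trigger clamp, then release it

ROBOT

A 7-joint arm with a two-finger parallel gripper is mounted at the origin on a cart in front of the work surface, level with it; the furniture and walls round the work are solid. World frame = base frame: x ahead of the robot, y to its left, z up, the work surface at z = 0. Lengths are in m, angles in rad, forces in N, time in s.
With the tool pointing down it reaches from about 0.4 to 0.85 m from the base axis. Payload 4.5 kg.
Tool frame: the origin (TCP) lies at the very end of the fingers, on their centre line; the grasp point (between the pads) lies 19 mm behind it (grip_point_offset is the distance from the TCP to the grasp point, in m); z points along the fingers, y is the line along which they close (so a half turn about z gives the same grasp; the last joint's range is limited). The gripper opens to 88 mm and grips with 3 to 60 N. Pads are 18 mm wide; open, the fingers measure 123 mm over their backs; the gripper's body (75 mm by 187 mm) begins 45 mm behind the grasp point.
Start: joints at [-1.141, 0.689, -0.195, 1.565, 0.157, 0.902, -0.215], TCP at [0.241, 0.577, 0.218] pointing down, gripper open.
Joint ranges: [-3.01, 3.01], [-0.46, 2.08], [-1.47, 1.51], [0.13, 2.56], [-1, 4.14], [0.04, 2.09], [-2.66, 2.66]. Speed limits (rad/s): [2.57, 2.57, 3.14, 3.14, 3.14, 3.14, 3.14].

INTERFACE

Orientations are given as a unit quaternion [x, y, z, w].
In Python, from plant import get_state, snapshot, camera_params, finish_job, grip_point_offset gives the robot as it stands.
- The arm moves only by the tool tcp_steps, called in YAML: its name, and indented under it one key for each argument. Schema: {"type":"object","properties":{"increments":{"type":"array","items":{"type":"array","items":{"type":"number"},"minItems":7,"maxItems":7},"minItems":1,"maxItems":10},"clamp_n":{"type":"number"},"only":{"type":"string"},"quiet":{"type":"boolean"},"lines":{"type":"string"}},"required":["increments"],"additionalProperties":false}. increments is a list of rows, 1 to 10 of them, each of 7 numbers: the opening from 0.0 (shut) to 1.0 (fully open), then dx, dy, dz in parts of the range, where 1.0 means 50 cm, then a rotation vector rx, ry, rz in a scale on which 1.0 is pi rad; each row is the pose to reach, as a shift and turn from the pose commanded when the call began, along the tool's axes at that moment; what a row does not reach only later rows make up. A row lasts 1/10 s, in which the tool goes at most 0.05 m and 0.15 rad, less where a joint would pass 70% of its speed; a pose out of reach is approached as far as the arm can. The fingers move at their own pace and stop on an object; clamp_n is the grip in N (left out, the last holds). Time passes only in rows, so rows that do not move let the fingers close. The tool returns the time, the measured TCP pose, the force, the opening and the grip force at its end. only (a regular expression) keeps the lines of the reply that match it, lines (a string "A,B") keeps lines A to B, and quiet returns only ok. A shift or turn number past 1, either way, is cut back to 1. Input that does not fit is refused with a message, and nothing moves.
- get_state(): the state, without advancing time (a new reading comes with each control period).
- snapshot(name): name is "scene" or "top"; returns (picture, depth): 480x640x3 uint8, red, green, blue; 480x640 float32, m along the optical axis (not along the pixel's ray), 0 where there is no reading.
- camera_params(name): a dict with "fx", "fy", "cx", "cy" (pixels), "k1" (the pictures are not rectified: a ray, as slopes to the right and down, at radius r is drawn at 1 + k1 r^2 times it, then the intrinsics apply), "rvec" (rotation vector, rad) and "tvec" (3), from world to camera coordinates, as OpenCV has them. Camera axes: x right, y down, z forward; pixel columns grow to the right and rows downward; lengths in m; the calibration is good to about 2 mm. A picture is of the moment at which its call begins. camera_params takes no time and is no camera call.
- finish_job(): hands the job in; it is judged then, once.
The state is a dict: "clock": time; "q": joint angles; "qd": joint speeds; "joint_torque": joint torques, N m; "tool_pos": TCP position; "eef_rot": TCP orientation; "contact_force": force on the tool from outside, world axes, zero at the start; "moment": the same for the moment, N m; "opening": opening from 0.0 (shut) to 1.0 (fully open); "finger_force": force on a finger pad.
Only numpy, scipy, OpenCV 4.12 (cv2) and the standard library are available. Lean on these libraries where they do the work, as an engineer would, in place of code of your own. Each camera call takes 0.05 s, during which the arm holds its last target. There are 200 camera calls.

TASK

The end panel of the little wooden caddy still stands out on its dowels. Work the bench clamp's trigger until its jaw has pressed the panel fully home and the clamp keeps it tight by itself with the trigger let go, without squeezing so hard that the thin wood is crushed. Then press the clamp's release tab down gently so that the jaw runs all the way back, and leave the caddy standing where it is; work only through the trigger and the tab, never push the jaw or the caddy by hand, and leave everything else alone.

Things in the scene. Friction and masses are not known exactly. Their poses are not given: they have to be found in the camera images.
- clamp: Bench clamp on a fixed light wooden board 130 x 330 x 14 mm. Origin: centre of the board's underside; z up; y runs along the bar from the trigger end to the fixed jaw; the jaw closes toward +y. Along y (mm): steel trigger -141, black grip post -85, ratchet housing -70 to -18 (40 wide, top 74 high) with the tab, moving jaw, caddy, fixed jaw (74 wide, 82 high; rubber face at y = 135).
- trigger_grip (a point): Middle of the trigger plate's outer (-y) face, 115 mm above the worktop; moves with it. The plate is 10 mm thick, 32 mm wide across x, top 128 mm high. Take trigger and grip post together near their tops between two fingers from above, fingers closing along y; below 90 mm are the tab, the housing and the bar.
- fixed_grip (a point): Point on the fixed grip post's +y face, 115 mm above the worktop (post 12 mm thick, 32 mm wide, top 128 mm high). Outer faces of post and trigger: 56 mm apart at rest, 43 mm squeezed home. Only the trigger moves: centre fingers that move symmetrically where the squeeze ends, 21.5 mm to -y of this face, opened to 70 mm or more, or let the arm follow.
- trigger (a joint): Slide of the trigger toward the post: 0 at rest, 0.013 m home; spring 4 to 5.3 N. After 1 mm of play it moves the jaw one to one by a ratchet of 5 mm teeth: 10 mm a full squeeze; let go, it springs back and the jaw stays. 6 to 9 N of the grip is lost in springs, the rest presses the work: grip with about 20 N (under 17 N may not hold, over 27 N may crush). On tight work it stalls short of home.
- jaw: Moving jaw: dark steel block 66 x 10 x 54 mm (top 72 mm high) on a notched bar, with a sprung rubber pad in front (gives from 4 N, 1 N per mm, 14 mm). A 2 N spring takes it back when released; it starts 0 to 15 mm ahead of its rest position. Axes as the clamp's; its origin is the clamp's when fully back.
- pad_face (a point): Centre of the moving jaw's pad face, 46 mm above the worktop. With the jaw fully back it is at y = 10 mm in the clamp's frame.
- tab: Release tab: ribbed aluminium plate 26 x 26 mm on the ratchet housing. Pressed straight down it frees the jaw: travel 9 mm, jaw free from about 7.3 mm on. It takes some 10 N over the first 3 mm when the clamp is tight, then 2 to 5 N, then a hard stop; no more than 25 N. Hold it down half a second while the jaw runs back. It dips 3 mm by itself at each click of the ratchet. Axes as the clamp's.
- tab_top (a point): Centre of the tab's upper face, 88 mm above the worktop when up, at y = -34 mm, x = 0 in the clamp's frame.
- caddy: Open wooden caddy, 78 mm wide, 60 mm high, loose on the board between the jaws, its far end 1 to 5 mm from the fixed jaw. Origin: under the middle of its closed length (90 mm along y); its y axis points to the fixed jaw. More than 25 N between moving jaw and caddy crushes it.
- loose_end (a joint): Gap of the caddy's end panel (78 x 12 x 60 mm, the end toward the moving jaw) that slides on its dowels: 0 is fully home, it starts 6 to 13 mm out; the dowels grip with about 5 N and keep it where it is.
- match_box: Closed matchbox, 37 x 54 x 15 mm, lying on the base board beside the bar: leave alone.
- salt: Salt shaker, 44 mm wide, 90 mm high: leave alone.
- door_post (a point): Point on the tall pantry door post to the right of the worktop (floor to well above the arm, about 0.45 m from the base axis): an arm that comes from the right must be drawn in, closer than 0.35 m to the base axis, when it swings past.
There are look-alikes about, which are no part of the job. Of the things shaped like the caddy, the wooden one is meant.

How it is judged:
By the outcome, as a careful person would: the job done as asked, in the order asked, and still so for the second after the job is handed in, with the robot touching nothing.
It also fails if it takes over 64 s, if anything falls off the work surface, if the arm or the gripper's body presses on something with over 40 N, if the wrist force passes 120 N, or if a joint passes its speed limit or range.

## Working session

There is one attempt and no reset: what is moved stays moved. The work goes in short steps, Python scripts to look and compute and a tool call to move; the robot and the scene stay as the last step left them, time stands still between calls to the robot, and variables do not carry over. Pictures are saved under pics/ and viewed, at most 10 in all, crops included, and the job is handed in when it is done.

```bash
mkdir -p pics; ls
```

Run:
```python
from plant import *
import cv2,numpy as np
s=get_state();print({k:np.round(v,3).tolist() for k,v in s.items()}, grip_point_offset)
for n in("scene","top"):
    p,d=snapshot(n);np.savez(f"{n}0.npz",p=p,d=d);cv2.imwrite(f"pics/{n}0.png",p[...,::-1]);print(n,camera_params(n),(d>0).mean())
```

```text
pics
{'clock': 0.0, 'q': [-1.141, 0.69, -0.195, 1.566, 0.157, 0.902, -0.215], 'qd': [0.0, -0.001, 0.0, -0.0, 0.0, -0.002, -0.002], 'joint_torque': [0.0, -52.756, -1.267, -15.343, -0.053, 0.006, 0.0], 'tool_pos': [0.241, 0.576, 0.217], 'eef_rot': [0.197, 0.98, -0.001, -0.0], 'contact_force': [0.647, -0.032, -0.434], 'moment': [0.01, 0.017, 0.028], 'finger_force': 0.0, 'opening': 1.001} 0.0187
scene {'fx': 516.8082620326081, 'fy': 516.8082620326081, 'cx': 311.4132383551613, 'cy': 240.81123312643257, 'k1': -0.11242896007344276, 'rvec': array([ 1.89039373, -1.11033342,  0.6215908 ]), 'tvec': array([-0.12460644,  0.38550031,  0.97181659])} 0.9960091145833333
top {'fx': 476.02828464328365, 'fy': 476.02828464328365, 'cx': 320.4199829499064, 'cy': 237.58150671470466, 'k1': -0.06514976899948237, 'rvec': array([ 2.2162245 , -2.16350239,  0.079279  ]), 'tvec': array([0.07625269, 0.44843657, 1.20647561])} 0.99580078125
```

View pics/scene0.png

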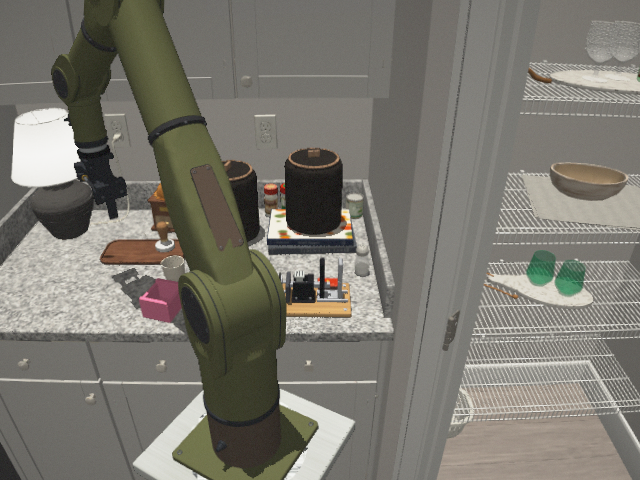

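View pics/top0.png

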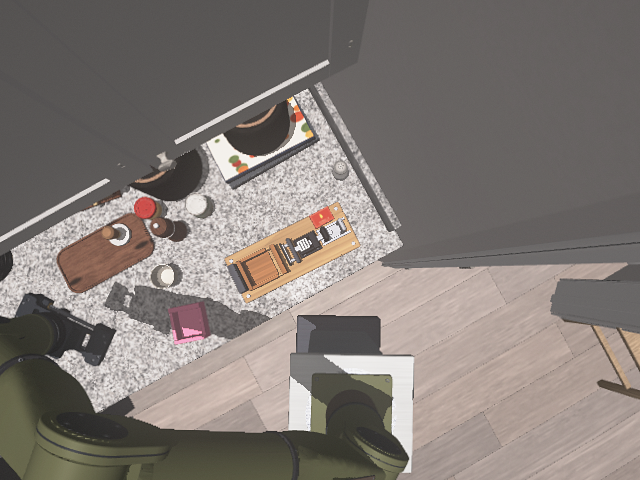

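The top view shows the clamp board around (292,253), with its trigger end at the right (~335,230) and the fixed jaw at the left (~237,278). There are two caddy-shaped things: the wooden one between the jaws at (265,268) and a pink one at (188,323). The wooden one fits the description. I'll confirm it in an enlarged crop.

Create h.py:
```python
import numpy as np,cv2
from plant import *
def cam(n):
    c=camera_params(n);R=cv2.Rodrigues(np.array(c["rvec"]))[0];return c,R,np.array(c["tvec"])
def rays(n,uv):
    c,R,t=cam(n);K=np.array([[c["fx"],0,c["cx"]],[0,c["fy"],c["cy"]],[0,0,1]])
    x=cv2.undistortPoints(np.array(uv,float).reshape(-1,1,2),K,np.array([c["k1"],0,0,0.]))[:,0]
    return -R.T@t,np.c_[x,np.ones(len(x))]@R   # direction with unit depth
def plane(n,uv,z):
    o,d=rays(n,uv);return o+d*((z-o[2])/d[:,2])[:,None]
def bydepth(n,uv,dep):
    o,d=rays(n,uv);return o+d*np.asarray(dep)[:,None]
def cloud(n,d):
    v,u=np.mgrid[:480,:640];return bydepth(n,np.c_[u.ravel(),v.ravel()],d.ravel()).reshape(480,640,3)
def proj(n,X):
    c,R,t=cam(n);K=np.array([[c["fx"],0,c["cx"]],[0,c["fy"],c["cy"]],[0,0,1]])
    return cv2.projectPoints(np.array(X,float).reshape(-1,1,3),R,t,K,np.array([c["k1"],0,0,0.]))[0][:,0]
```

Run:
```python
from h import *
a=np.load("top0.npz");p,d=a["p"],a["d"]
cv2.imwrite("pics/crop_top0.png",cv2.resize(p[195:310,215:370],None,fx=5,fy=5,interpolation=cv2.INTER_CUBIC)[...,::-1])
b=np.load("scene0.npz")["p"]
cv2.imwrite("pics/crop_sc0.png",cv2.resize(b[235:325,260:380],None,fx=6,fy=6,interpolation=cv2.INTER_CUBIC)[...,::-1])
X=cloud("top",d)
# board: height 14mm, tan colour
hsv=cv2.cvtColor(p,cv2.COLOR_RGB2HSV)
m=((X[...,2]>.008)&(X[...,2]<.020)&(hsv[...,1]>70)).astype(np.uint8);m[:190]=0;m[315:]=0;m[:,:215]=0;m[:,375:]=0
pts=X[m>0];print(len(pts),np.median(pts[:,2]))
r=cv2.minAreaRect(pts[:,:2].astype(np.float32));print(r)
for h in ((.11,.14),(.078,.1)):
    m2=(X[...,2]>h[0])&(X[...,2]<h[1]);m2[:190]=0;m2[315:]=0;m2[:,:215]=0;m2[:,375:]=0
    v,u=np.nonzero(m2);print(h,len(u),[(i,j,X[j,i].round(3).tolist()) for i,j in zip(u,v)][:60:3])
```

```text
3247 0.014378701907872493
((0.4083962142467499, 0.15940997004508972), (0.12884633243083954, 0.3289060592651367), 28.145259857177734)
(0.11, 0.14) 134 [(np.int64(338), np.int64(218), [0.486, 0.048, 0.125]), (np.int64(341), np.int64(218), [0.486, 0.04, 0.124]), (np.int64(340), np.int64(219), [0.483, 0.043, 0.128]), (np.int64(339), np.int64(220), [0.481, 0.045, 0.13]), (np.int64(342), np.int64(220), [0.482, 0.038, 0.12]), (np.int64(340), np.int64(221), [0.478, 0.043, 0.132]), (np.int64(338), np.int64(222), [0.477, 0.047, 0.118]), (np.int64(341), np.int64(222), [0.476, 0.04, 0.129]), (np.int64(339), np.int64(223), [0.474, 0.045, 0.124]), (np.int64(342), np.int64(223), [0.475, 0.038, 0.124]), (np.int64(340), np.int64(224), [0.472, 0.043, 0.129]), (np.int64(343), np.int64(224), [0.472, 0.036, 0.126]), (np.int64(341), np.int64(225), [0.47, 0.04, 0.127]), (np.int64(344), np.int64(225), [0.47, 0.033, 0.127]), (np.int64(340), np.int64(226), [0.467, 0.042, 0.124]), (np.int64(343), np.int64(226), [0.467, 0.036, 0.13]), (np.int64(321), np.int64(227), [0.464, 0.087, 0.126]), (np.int64(324), np.int
[... 553 characters left out ...]
42), np.int64(231), [0.458, 0.036, 0.092]), (np.int64(312), np.int64(232), [0.455, 0.108, 0.079]), (np.int64(310), np.int64(235), [0.448, 0.113, 0.079]), (np.int64(302), np.int64(239), [0.437, 0.132, 0.093]), (np.int64(305), np.int64(239), [0.437, 0.124, 0.092]), (np.int64(300), np.int64(240), [0.434, 0.136, 0.09]), (np.int64(303), np.int64(240), [0.435, 0.129, 0.086]), (np.int64(306), np.int64(240), [0.435, 0.122, 0.088]), (np.int64(298), np.int64(241), [0.432, 0.141, 0.088]), (np.int64(301), np.int64(241), [0.432, 0.134, 0.091]), (np.int64(304), np.int64(241), [0.432, 0.127, 0.092]), (np.int64(307), np.int64(241), [0.433, 0.12, 0.087]), (np.int64(299), np.int64(242), [0.43, 0.139, 0.086])]
```

View pics/crop_top0.png

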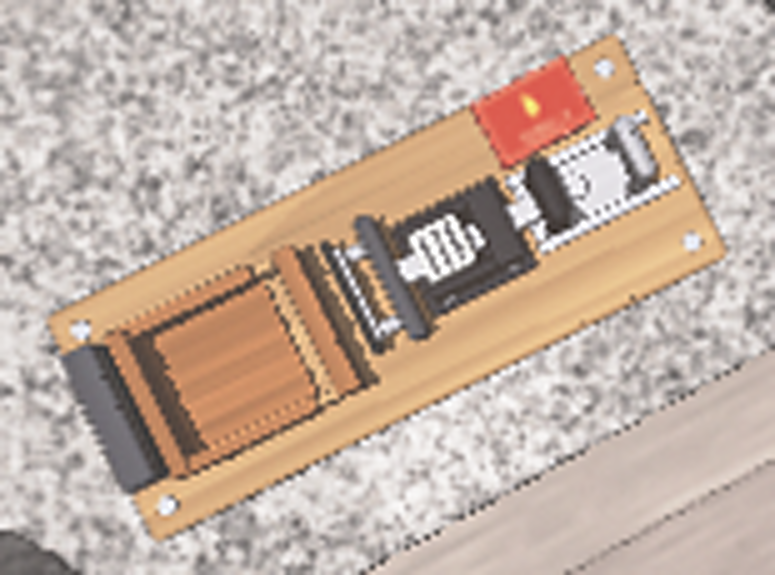

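View pics/crop_sc0.png

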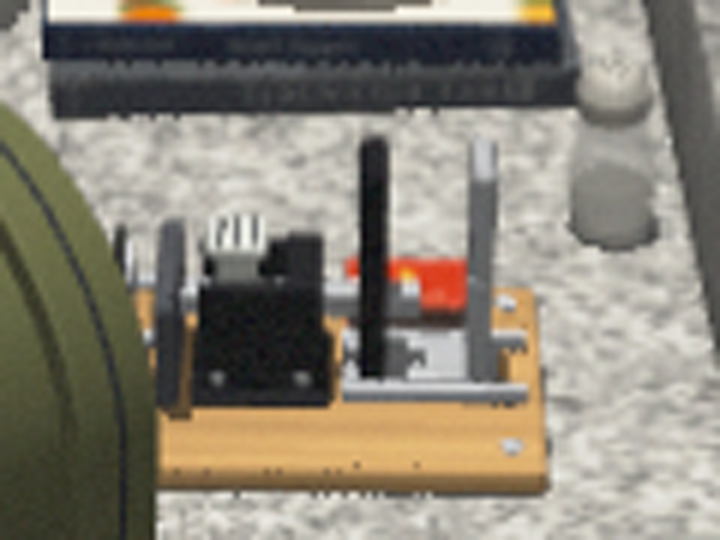

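Confirmed. In the crop, the wooden caddy sits between the black fixed jaw (110,420) and the jaw pad (355,295), and its end panel at (320,320) stands off. The silver trigger is at (632,150), the black post at (550,195), the ribbed tab at (445,250) and the red matchbox at (535,110). Next I'll measure from both views.

Run:
```python
from h import *
a=np.load("top0.npz");p,d=a["p"],a["d"]
ct=lambda x,y:((x+.5)/5-.5+215,(y+.5)/5-.5+195)
cs=lambda x,y:((x+.5)/6-.5+260,(y+.5)/6-.5+235)
# board corners on plane z=.014
C=plane("top",[ct(50,320),ct(613,36),ct(724,248),ct(158,541)],.014);print(C.round(4))
r=cv2.minAreaRect(C[:,:2].astype(np.float32));print(r)
O=C[:,:2].mean(0);yv=(C[0]+C[3]-C[1]-C[2])[:2];yv/=np.linalg.norm(yv);xv=np.array([yv[1],-yv[0]]);print("O",O,"y",yv,np.degrees(np.arctan2(-yv[0],yv[1])))
W=np.c_[xv,yv]
def loc(X):return np.c_[(X[:,:2]-O)@W*1000,X[:,2]*1000].round(1)
# triangulate tops: trigger, post, tab
for nm,t,s in(("trigger",ct(632,142),cs(483,143)),("post",ct(549,193),cs(374,145)),("tab",ct(441,250),cs(237,232))):
    o1,d1=rays("top",[t]);o2,d2=rays("scene",[s]);A=np.c_[d1[0],-d2[0]];l=np.linalg.lstsq(A,o2-o1,rcond=None)[0]
    P,Q=o1+l[0]*d1[0],o2+l[1]*d2[0];print(nm,loc(((P+Q)/2)[None]),"miss mm",np.linalg.norm(P-Q)*1e3)
# depth cloud in clamp frame, median y by height for parts
X=cloud("top",d)[195:310,215:370].reshape(-1,3);L=loc(X)
def st(n,m):print(n,m.sum(),np.median(L[m],0),np.percentile(L[m],[3,97],0).round(1).tolist())
x,y,z=L.T;c=abs(x)<40
st("trig",c&(z>105)&(z<140)&(y<-115));st("post",c&(z>105)&(z<140)&(y>-115))
st("tab",c&(z>82)&(z<100)&(y>-60)&(y<0));st("fixedjaw",(abs(x)<45)&(z>78)&(y>120))
st("panel",(abs(x)<45)&(z>69)&(z<79)&(y>22)&(y<55))
st("jaw",(abs(x)<35)&(z>67)&(z<77)&(y>-16)&(y<12))
# plane-based crop edges z=.074 / .072
for nm,q,zz in(("panel outer L,mid",[ct(275,250),ct(355,395)],.074),("panel inner",[ct(298,250),ct(375,380)],.074),("far end outer",[ct(108,335),ct(172,472)],.074),("jaw back,front",[ct(430,335),ct(408,338)],.072),("pad",[ct(330,250),ct(382,348)],.065),("fixed face",[ct(105,347),ct(166,480)],.082)):
    print(nm,loc(plane("top",q,zz)).tolist())
```

```text
[[ 0.3866  0.3313  0.014 ]
 [ 0.5401  0.0459  0.014 ]
 [ 0.4319 -0.0134  0.014 ]
 [ 0.2754  0.2721  0.014 ]]
((0.4088747799396515, 0.1596168875694275), (0.12591680884361267, 0.32564055919647217), 28.728601455688477)
O [0.40850972 0.15897895] y [-0.47727375  0.87875467] 28.507496961667517
trigger [[   0.7 -135.2  134.1]] miss mm 0.34823464091093165
post [[ -3.  -90.2 135.2]] miss mm 0.8106066948917168
tab [[ -0.9 -33.7  89.6]] miss mm 0.9631442237752551
trig 68 [  -1.05 -135.1   126.65] [[-15.4, -141.3, 109.2], [12.9, -130.7, 131.2]]
post 76 [ -1.45 -89.7  126.95] [[-15.8, -96.0, 108.9], [13.8, -84.1, 131.5]]
tab 112 [ 5.000e-02 -3.375e+01  8.870e+01] [[-12.5, -45.1, 84.4], [11.5, -21.7, 92.3]]
fixedjaw 234 [  0.95 146.5   82.  ] [[-32.4, 135.5, 78.4], [35.4, 155.5, 85.8]]
panel 146 [-3.75 36.5  74.8 ] [[-38.7, 31.1, 70.5], [34.4, 42.0, 78.3]]
jaw 105 [ 0.3 -4.7 71.7] [[-30.2, -9.2, 67.7], [29.5, -0.2, 75.9]]
panel outer L,mid [[36.9, 38.9, 74.0], [-43.8, 36.1, 74.0]]
panel inner [[31.8, 28.9, 74.0], [-41.8, 24.1, 74.0]]
far end outer [[37.0, 130.1, 74.0], [-36.6, 132.1, 74.0]]
jaw back,front [[-34.4, -9.5, 72.0], [-30.8, 0.7, 72.0]]
pad [[25.4, 15.4, 65.0], [-29.1, 14.5, 65.0]]
fixed face [[31.7, 132.8, 82.0], [-39.0, 135.2, 82.0]]
```

Both views agree. The clamp origin is ≈(0.408,0.159), yaw ≈28.4°, post face y≈-84.5, outer trigger face y≈-141, tops ≈128 mm. The panel's outer face is at ≈30.5 and the pad at ≈14.5. I'll move over to the clamp in two stages.

The rows are not in the units I measure in: shifts go in shares of 50 cm and turns go in shares of pi rad. I convert before sending: -0.2 m / 0.5 = -0.4, -0.18 m / 0.5 = -0.36, 1.12 rad / 3.1416 = 0.3565.

tcp_steps:
  increments:
    - [1, -0.06, -0.06, 0, 0, 0, 0.0446]
    - [1, -0.12, -0.12, 0, 0, 0, 0.0891]
    - [1, -0.18, -0.18, 0, 0, 0, 0.1337]
    - [1, -0.24, -0.24, 0, 0, 0, 0.1783]
    - [1, -0.3, -0.3, 0, 0, 0, 0.2228]
    - [1, -0.36, -0.36, 0, 0, 0, 0.2674]
    - [1, -0.4, -0.4, 0, 0, 0, 0.3119]
    - [1, -0.4, -0.4, 0, 0, 0, 0.3565]
    - [1, -0.4, -0.4, 0, 0, 0, 0.3565]

```text
clock: 1.0
tool_pos: [0.3487, 0.3141, 0.2178]
eef_rot: [0.688, 0.725, -0.0, 0.0]
contact_force: [-0.1, 0.2, 1.2]
opening: 1.0
finger_force: 0.0
```

```bash
python3 -c "
from plant import *;print(get_state()['q'].__repr__())"
```

```text
array([-0.89854111,  0.492737  ,  0.10075759,  2.02860645, -0.08061943,
        0.62434477, -0.69170119])
```

Create go.py:
```python
import sys;from h import *
from scipy.spatial.transform import Rotation as Ro
O=np.array([.4085,.1591]);a=np.radians(28.35);xv=np.array([np.cos(a),np.sin(a)]);yv=np.array([-np.sin(a),np.cos(a)])
def report(x,y,z):
    s=get_state();p=np.array(s["tool_pos"]);R=Ro.from_quat(s["eef_rot"]);M=R.as_matrix()
    print("clamp-frame TCP mm",((p[:2]-O)@np.c_[xv,yv]*1e3).round(1),(p[2]*1e3).round(1),"F_y",round(float(np.array(s["contact_force"])[:2]@yv),1),"Fz",round(s["contact_force"][2],1),"q",np.round(s["q"],2))
    T=np.r_[O+xv*x+yv*y,z];best=None
    for sg in(1,-1):
        D=np.c_[np.r_[-sg*xv,0]*-1*1,np.r_[sg*yv,0],[0,0,-1]]
        D[:,0]=np.cross(D[:,1],D[:,2]);rv=Ro.from_matrix(M.T@D).as_rotvec()
        if best is None or np.linalg.norm(rv)<np.linalg.norm(best):best=rv
    print("tool delta",(M.T@(T-p)).round(4),"rot",best.round(3))
if __name__=="__main__":report(*map(float,sys.argv[1:]))
```

```bash
python3 go.py 0 -0.1065 0.2
```

```text
clamp-frame TCP mm [ 21.  164.9] 217.8 F_y 0.2 Fz 1.2 q [-0.9   0.49  0.1   2.03 -0.08  0.62 -0.69]
tool delta [-0.2542  0.0972  0.0179] rot [0.000e+00 1.000e-03 1.129e+00]
```

In the tool's units: -0.254 m / 0.5 = -0.508, -0.24 m / 0.5 = -0.48, 1.13 rad / 3.1416 = 0.3597.

tcp_steps:
  increments:
    - [1, -0.06, 0.02, 0, 0, 0, 0.0414]
    - [1, -0.12, 0.04, 0, 0, 0, 0.0828]
    - [1, -0.18, 0.08, 0, 0, 0, 0.1241]
    - [1, -0.24, 0.1, 0, 0, 0, 0.1655]
    - [1, -0.3, 0.12, 0, 0, 0, 0.2069]
    - [1, -0.36, 0.14, 0, 0, 0, 0.2483]
    - [1, -0.42, 0.16, 0, 0, 0, 0.2897]
    - [1, -0.48, 0.18, 0.02, 0, 0, 0.331]
    - [1, -0.508, 0.194, 0.036, 0, 0, 0.3597]
    - [1, -0.508, 0.194, 0.036, 0, 0, 0.3597]
  clamp_n: 20

```text
clock: 2.0
tool_pos: [0.4597, 0.0654, 0.199]
eef_rot: [0.969, 0.245, -0.001, 0.001]
contact_force: [-1.0, -0.1, -0.1]
opening: 1.003
finger_force: 0.0
```

```bash
python3 go.py 0 -0.1065 0.097
```

```text
clamp-frame TCP mm [   0.5 -106.7] 199.0 F_y 0.4 Fz -0.1 q [-0.48  0.54  0.37  2.07 -0.35  0.58 -0.94]
tool delta [-0.0004 -0.0003  0.102 ] rot [0.001 0.001 0.001]
```

In the tool's units: 0.102 m / 0.5 = 0.204, 0.06 m / 0.5 = 0.12.

tcp_steps:
  increments:
    - [1, 0, 0, 0.06, 0, 0, 0]
    - [1, 0, 0, 0.12, 0, 0, 0]
    - [1, 0, 0, 0.16, 0, 0, 0]
    - [1, 0, 0, 0.19, 0, 0, 0]
    - [1, 0, 0, 0.204, 0, 0, 0]
    - [1, 0, 0, 0.204, 0, 0, 0]

```text
clock: 2.6
tool_pos: [0.4586, 0.0682, 0.0973]
eef_rot: [0.969, 0.248, -0.001, -0.001]
contact_force: [0.2, 0.5, -0.6]
opening: 0.999
finger_force: 0.0
```

```bash
python3 go.py 0 -0.1065 0.097
```

```text
clamp-frame TCP mm [   0.9 -103.8] 97.3 F_y 0.4 Fz -0.6 q [-0.37  0.72  0.2   2.16 -0.46  0.3  -0.85]
tool delta [-0.001   0.0027  0.0003] rot [-0.002  0.001  0.005]
```

tcp_steps:
  increments:
    - [0.4, 0, 0, 0, 0, 0, 0]
    - [0.4, 0, 0, 0, 0, 0, 0]
    - [0.4, 0, 0, 0, 0, 0, 0]
    - [0.4, 0, 0, 0, 0, 0, 0]
    - [0.4, 0, 0, 0, 0, 0, 0]
    - [0.4, 0, 0, 0, 0, 0, 0]
  clamp_n: 20

```text
clock: 3.2
tool_pos: [0.4622, 0.0633, 0.0985]
eef_rot: [0.97, 0.243, 0.003, 0.003]
contact_force: [4.1, -6.9, -2.0]
opening: 0.565
finger_force: 20.0
```

```bash
python3 go.py 0 -0.1065 0.097
```

```text
clamp-frame TCP mm [   1.7 -109.8] 98.5 F_y -8.0 Fz -2.0 q [-0.37  0.72  0.21  2.16 -0.46  0.3  -0.85]
tool delta [-0.0017 -0.0033  0.0015] rot [ 0.007 -0.004 -0.003]
```

tcp_steps:
  increments:
    - [0.4, 0, 0, 0, 0, 0, 0]
    - [0.4, 0, 0, 0, 0, 0, 0]
    - [0.4, 0, 0, 0, 0, 0, 0]

```text
clock: 3.5
tool_pos: [0.4604, 0.0665, 0.0984]
eef_rot: [0.97, 0.245, 0.001, 0.0]
contact_force: [1.9, -2.0, 2.7]
opening: 0.484
finger_force: 20.0
```

```bash
python3 go.py 0 -0.1065 0.097
```

Run:
```python
from h import *
from go import *
p,d=snapshot("top");cv2.imwrite("pics/top1.png",cv2.resize(p[195:310,215:370],None,fx=5,fy=5,interpolation=cv2.INTER_CUBIC)[...,::-1])
```

```text
clamp-frame TCP mm [   1.7 -106.2] 98.4 F_y -2.7 Fz 2.7 q [-0.37  0.72  0.2   2.16 -0.46  0.3  -0.85]
tool delta [-0.0017  0.0003  0.0014] rot [ 0.002 -0.002  0.   ]
```

View pics/top1.png

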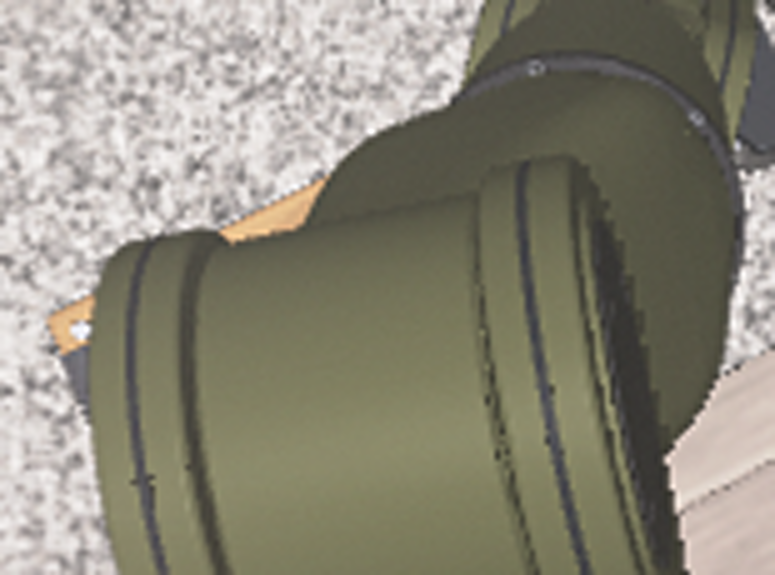

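The arm hides the work in this view, so it shows nothing useful. The opening of 42.6 mm tells me the first squeeze went fully home. Next: let go, then squeeze again.

tcp_steps:
  increments:
    - [0.85, 0, 0, 0, 0, 0, 0]
    - [0.85, 0, 0, 0, 0, 0, 0]
    - [0.85, 0, 0, 0, 0, 0, 0]
    - [0.85, 0, 0, 0, 0, 0, 0]
    - [0.85, 0, 0, 0, 0, 0, 0]

```text
clock: 4.05
tool_pos: [0.4584, 0.0674, 0.0976]
eef_rot: [0.969, 0.246, -0.001, -0.001]
contact_force: [0.3, -0.1, 0.6]
opening: 0.849
finger_force: 0.0
```

```bash
python3 go.py 0 -0.1065 0.097
```

```text
clamp-frame TCP mm [   0.4 -104.4] 97.6 F_y -0.2 Fz 0.6 q [-0.37  0.72  0.2   2.16 -0.46  0.3  -0.85]
tool delta [-0.0004  0.0021  0.0006] rot [-0.001  0.001  0.002]
```

tcp_steps:
  increments:
    - [0.4, 0, 0, 0, 0, 0, 0]
    - [0.4, 0, 0, 0, 0, 0, 0]
    - [0.4, 0, 0, 0, 0, 0, 0]
    - [0.4, 0, 0, 0, 0, 0, 0]
    - [0.4, 0, 0, 0, 0, 0, 0]
    - [0.4, 0, 0, 0, 0, 0, 0]
    - [0.4, 0, 0, 0, 0, 0, 0]
    - [0.4, 0, 0, 0, 0, 0, 0]
    - [0.4, 0, 0, 0, 0, 0, 0]
  clamp_n: 20

```text
clock: 4.95
tool_pos: [0.4596, 0.066, 0.0976]
eef_rot: [0.97, 0.245, 0.0, 0.001]
contact_force: [1.5, -3.3, -7.8]
opening: 0.487
finger_force: 20.0
```

```bash
python3 go.py 0 -0.1065 0.097
```

```text
clamp-frame TCP mm [   0.8 -106.2] 97.6 F_y -3.6 Fz -7.8 q [-0.37  0.72  0.2   2.16 -0.46  0.3  -0.85]
tool delta [-0.0008  0.0003  0.0006] rot [ 0.001 -0.    -0.   ]
```

In the tool's units: 0.002 m / 0.5 = 0.004.

tcp_steps:
  increments:
    - [0.85, 0, 0.004, 0, 0, 0, 0]
    - [0.85, 0, 0.004, 0, 0, 0, 0]
    - [0.85, 0, 0.004, 0, 0, 0, 0]
    - [0.85, 0, 0.004, 0, 0, 0, 0]
    - [0.85, 0, 0.004, 0, 0, 0, 0]

```text
clock: 5.45
tool_pos: [0.4598, 0.0657, 0.0979]
eef_rot: [0.969, 0.246, -0.0, -0.0]
contact_force: [0.1, 0.8, 0.6]
opening: 0.848
finger_force: 0.0
```

```bash
python3 go.py 0 -0.1065 0.097
```

```text
clamp-frame TCP mm [   0.8 -106.6] 97.9 F_y 0.6 Fz 0.6 q [-0.36  0.72  0.2   2.16 -0.46  0.3  -0.85]
tool delta [-0.0008 -0.0001  0.0009] rot [-0.001  0.     0.002]
```

tcp_steps:
  increments:
    - [0.4, 0, 0, 0, 0, 0, 0]
    - [0.4, 0, 0, 0, 0, 0, 0]
    - [0.4, 0, 0, 0, 0, 0, 0]
    - [0.4, 0, 0, 0, 0, 0, 0]
    - [0.4, 0, 0, 0, 0, 0, 0]
    - [0.4, 0, 0, 0, 0, 0, 0]
    - [0.4, 0, 0, 0, 0, 0, 0]
    - [0.4, 0, 0, 0, 0, 0, 0]
    - [0.4, 0, 0, 0, 0, 0, 0]
  clamp_n: 20

```text
clock: 6.35
tool_pos: [0.4605, 0.065, 0.0978]
eef_rot: [0.969, 0.245, 0.0, 0.0]
contact_force: [1.1, -2.1, -3.2]
opening: 0.513
finger_force: 20.0
```

```bash
python3 go.py 0 -0.1065 0.097
```

```text
clamp-frame TCP mm [   1.  -107.5] 97.8 F_y -2.3 Fz -3.2 q [-0.36  0.72  0.2   2.16 -0.46  0.3  -0.85]
tool delta [-0.001  -0.001   0.0008] rot [ 0.    -0.001  0.001]
```

tcp_steps:
  increments:
    - [0.4, 0, 0, 0, 0, 0, 0]
    - [0.4, 0, 0, 0, 0, 0, 0]
    - [0.4, 0, 0, 0, 0, 0, 0]
    - [0.4, 0, 0, 0, 0, 0, 0]
    - [0.4, 0, 0, 0, 0, 0, 0]
  clamp_n: 20

```text
clock: 6.85
tool_pos: [0.4599, 0.066, 0.0977]
eef_rot: [0.969, 0.246, -0.0, -0.001]
contact_force: [-0.3, 4.5, -3.0]
opening: 0.489
finger_force: 20.0
```

```bash
python3 go.py 0 -0.1065 0.097
```

```text
clamp-frame TCP mm [   1.  -106.3] 97.7 F_y 4.1 Fz -3.0 q [-0.36  0.72  0.2   2.16 -0.46  0.3  -0.85]
tool delta [-0.001   0.0002  0.0007] rot [-0.001  0.     0.002]
```

Home again, and slower this time because the jaw is now pushing the panel. Fourth squeeze.

tcp_steps:
  increments:
    - [0.85, 0, 0, 0, 0, 0, 0]
    - [0.85, 0, 0, 0, 0, 0, 0]
    - [0.85, 0, 0, 0, 0, 0, 0]
    - [0.85, 0, 0, 0, 0, 0, 0]
    - [0.85, 0, 0, 0, 0, 0, 0]

```text
clock: 7.35
tool_pos: [0.46, 0.065, 0.0979]
eef_rot: [0.969, 0.245, -0.0, -0.0]
contact_force: [0.5, 0.1, -1.2]
opening: 0.853
finger_force: 0.0
```

tcp_steps:
  increments:
    - [0.4, 0, 0, 0, 0, 0, 0]
    - [0.4, 0, 0, 0, 0, 0, 0]
    - [0.4, 0, 0, 0, 0, 0, 0]
    - [0.4, 0, 0, 0, 0, 0, 0]
    - [0.4, 0, 0, 0, 0, 0, 0]
    - [0.4, 0, 0, 0, 0, 0, 0]
    - [0.4, 0, 0, 0, 0, 0, 0]
    - [0.4, 0, 0, 0, 0, 0, 0]
    - [0.4, 0, 0, 0, 0, 0, 0]
  clamp_n: 20

```text
clock: 8.25
tool_pos: [0.4616, 0.0627, 0.0978]
eef_rot: [0.97, 0.244, 0.001, 0.002]
contact_force: [2.6, -5.0, -3.4]
opening: 0.569
finger_force: 20.0
```

```bash
python3 go.py 0 -0.1065 0.097
```

```text
clamp-frame TCP mm [   0.9 -110.1] 97.8 F_y -5.6 Fz -3.4 q [-0.36  0.72  0.21  2.16 -0.46  0.3  -0.85]
tool delta [-0.001  -0.0036  0.0007] rot [ 0.004 -0.001 -0.002]
```

tcp_steps:
  increments:
    - [0.4, 0, 0, 0, 0, 0, 0]
    - [0.4, 0, 0, 0, 0, 0, 0]
    - [0.4, 0, 0, 0, 0, 0, 0]
    - [0.4, 0, 0, 0, 0, 0, 0]
    - [0.4, 0, 0, 0, 0, 0, 0]
    - [0.4, 0, 0, 0, 0, 0, 0]
    - [0.4, 0, 0, 0, 0, 0, 0]
    - [0.4, 0, 0, 0, 0, 0, 0]
  clamp_n: 20

```text
clock: 9.05
tool_pos: [0.4609, 0.064, 0.0978]
eef_rot: [0.97, 0.245, 0.001, 0.001]
contact_force: [2.1, -4.6, -4.0]
opening: 0.536
finger_force: 20.0
```

```bash
python3 go.py 0 -0.1065 0.097
```

```text
clamp-frame TCP mm [   1.  -108.6] 97.8 F_y -5.0 Fz -4.0 q [-0.36  0.72  0.2   2.16 -0.46  0.3  -0.85]
tool delta [-0.001  -0.0021  0.0008] rot [ 0.002 -0.001 -0.   ]
```

tcp_steps:
  increments:
    - [0.4, 0, 0, 0, 0, 0, 0]
    - [0.4, 0, 0, 0, 0, 0, 0]
    - [0.4, 0, 0, 0, 0, 0, 0]
    - [0.4, 0, 0, 0, 0, 0, 0]
    - [0.4, 0, 0, 0, 0, 0, 0]
    - [0.4, 0, 0, 0, 0, 0, 0]
    - [0.4, 0, 0, 0, 0, 0, 0]
    - [0.4, 0, 0, 0, 0, 0, 0]
  clamp_n: 20

```text
clock: 9.85
tool_pos: [0.4609, 0.0639, 0.0978]
eef_rot: [0.97, 0.245, 0.001, 0.001]
contact_force: [2.1, -5.0, -4.2]
opening: 0.535
finger_force: 20.0
```

```bash
python3 go.py 0 -0.1065 0.097
```

```text
clamp-frame TCP mm [   0.9 -108.6] 97.8 F_y -5.3 Fz -4.2 q [-0.36  0.72  0.2   2.16 -0.46  0.3  -0.85]
tool delta [-0.0009 -0.0021  0.0008] rot [ 0.002 -0.001 -0.   ]
```

tcp_steps:
  increments:
    - [0.4, 0, 0, 0, 0, 0, 0]
    - [0.4, 0, 0, 0, 0, 0, 0]
    - [0.4, 0, 0, 0, 0, 0, 0]
    - [0.4, 0, 0, 0, 0, 0, 0]
    - [0.4, 0, 0, 0, 0, 0, 0]
    - [0.4, 0, 0, 0, 0, 0, 0]
    - [0.4, 0, 0, 0, 0, 0, 0]
    - [0.4, 0, 0, 0, 0, 0, 0]
  clamp_n: 20

```text
clock: 10.65
tool_pos: [0.4609, 0.064, 0.0978]
eef_rot: [0.97, 0.245, 0.001, 0.001]
contact_force: [2.5, -4.8, -5.3]
opening: 0.539
finger_force: 20.0
```

```bash
python3 go.py 0 -0.1065 0.097
```

```text
clamp-frame TCP mm [   1.  -108.6] 97.8 F_y -5.4 Fz -5.3 q [-0.36  0.72  0.2   2.16 -0.46  0.3  -0.85]
tool delta [-0.001  -0.0021  0.0008] rot [ 0.002 -0.001 -0.   ]
```

In the tool's units: 0.002 m / 0.5 = 0.004, 0.001 m / 0.5 = 0.002.

tcp_steps:
  increments:
    - [0.4, 0, 0.002, 0, 0, 0, 0]
    - [0.4, 0, 0.004, 0, 0, 0, 0]
    - [0.4, 0, 0.004, 0, 0, 0, 0]
    - [0.4, 0, 0.004, 0, 0, 0, 0]
    - [0.4, 0, 0.004, 0, 0, 0, 0]
    - [0.4, 0, 0.004, 0, 0, 0, 0]
    - [0.4, 0, 0.004, 0, 0, 0, 0]
    - [0.4, 0, 0.004, 0, 0, 0, 0]
  clamp_n: 20

```text
clock: 11.45
tool_pos: [0.4611, 0.0636, 0.0977]
eef_rot: [0.969, 0.246, 0.0, -0.0]
contact_force: [1.5, 0.1, -5.4]
opening: 0.552
finger_force: 20.0
```

```bash
python3 go.py 0 -0.1065 0.097
```

```text
clamp-frame TCP mm [   0.9 -109.1] 97.7 F_y -0.6 Fz -5.4 q [-0.36  0.72  0.2   2.15 -0.46  0.31 -0.84]
tool delta [-0.0009 -0.0026  0.0007] rot [-0.    -0.     0.001]
```

tcp_steps:
  increments:
    - [0.9, 0, 0, 0, 0, 0, 0]
    - [0.9, 0, 0, 0, 0, 0, 0]
    - [0.9, 0, 0, 0, 0, 0, 0]
    - [0.9, 0, 0, 0, 0, 0, 0]
    - [0.9, 0, 0, 0, 0, 0, 0]
    - [0.9, 0, 0, 0, 0, 0, 0]

```text
clock: 12.05
tool_pos: [0.4609, 0.0635, 0.0978]
eef_rot: [0.969, 0.246, -0.0, -0.0]
contact_force: [-0.1, 0.3, -0.0]
opening: 0.897
finger_force: 0.0
```

tcp_steps:
  increments:
    - [0.4, 0, 0.002, 0, 0, 0, 0]
    - [0.4, 0, 0.002, 0, 0, 0, 0]
    - [0.4, 0, 0.002, 0, 0, 0, 0]
    - [0.4, 0, 0.002, 0, 0, 0, 0]
    - [0.4, 0, 0.002, 0, 0, 0, 0]
    - [0.4, 0, 0.002, 0, 0, 0, 0]
    - [0.4, 0, 0.002, 0, 0, 0, 0]
    - [0.4, 0, 0.002, 0, 0, 0, 0]
    - [0.4, 0, 0.002, 0, 0, 0, 0]
    - [0.4, 0, 0.002, 0, 0, 0, 0]
  clamp_n: 20

```text
clock: 13.05
tool_pos: [0.4612, 0.0632, 0.0978]
eef_rot: [0.969, 0.246, -0.0, -0.001]
contact_force: [-2.2, 4.1, 1.3]
opening: 0.556
finger_force: 20.0
```

```bash
python3 go.py 0 -0.1065 0.097
```

```text
clamp-frame TCP mm [   0.8 -109.4] 97.8 F_y 4.6 Fz 1.3 q [-0.36  0.72  0.2   2.15 -0.46  0.31 -0.84]
tool delta [-0.0008 -0.0029  0.0008] rot [-0.001  0.     0.002]
```

tcp_steps:
  increments:
    - [0.4, 0, 0, 0, 0, 0, 0]
    - [0.4, 0, 0, 0, 0, 0, 0]
    - [0.4, 0, 0, 0, 0, 0, 0]
    - [0.4, 0, 0, 0, 0, 0, 0]
    - [0.4, 0, 0, 0, 0, 0, 0]

```text
clock: 13.55
tool_pos: [0.4612, 0.0632, 0.0978]
eef_rot: [0.969, 0.246, -0.0, -0.001]
contact_force: [-1.0, 5.4, 1.3]
opening: 0.556
finger_force: 20.0
```

```bash
python3 go.py 0 -0.1065 0.097
```

```text
clamp-frame TCP mm [   0.8 -109.4] 97.8 F_y 5.2 Fz 1.3 q [-0.36  0.72  0.2   2.15 -0.46  0.31 -0.84]
tool delta [-0.0008 -0.0029  0.0008] rot [-0.001  0.     0.002]
```

tcp_steps:
  increments:
    - [0.95, 0, 0, 0, 0, 0, 0]
    - [0.95, 0, 0, 0, 0, 0, 0]
    - [0.95, 0, 0, 0, 0, 0, 0]
    - [0.95, 0, 0, 0, 0, 0, 0]
    - [0.95, 0, 0, 0, 0, 0, 0]
    - [0.95, 0, 0, 0, 0, 0, 0]

```text
clock: 14.15
tool_pos: [0.4616, 0.0623, 0.0978]
eef_rot: [0.969, 0.245, 0.0, 0.0]
contact_force: [0.0, -0.4, -0.2]
opening: 0.949
finger_force: 0.0
```

```bash
python3 go.py 0 -0.1065 0.097
```

Run:
```python
from h import *
p,d=snapshot("scene");cv2.imwrite("pics/sc2.png",p[150:350,180:440,::-1].repeat(3,0).repeat(3,1)[:600,:780])
```

```text
clamp-frame TCP mm [   0.8 -110.4] 97.8 F_y -0.3 Fz -0.2 q [-0.36  0.72  0.2   2.15 -0.46  0.31 -0.84]
tool delta [-0.0008 -0.0039  0.0008] rot [ 0.    -0.     0.001]
```

View pics/sc2.png

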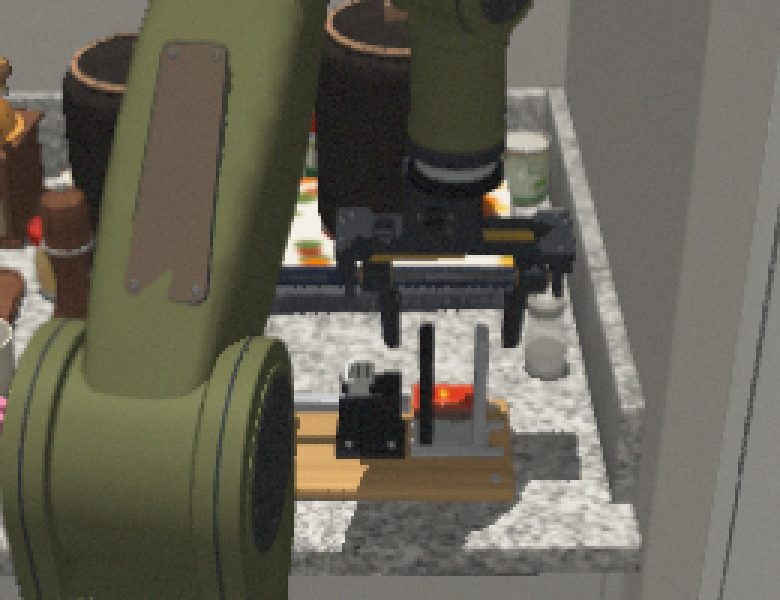

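The jaw has run forward out of this view: the bar shows behind the elbow, and the trigger at (480,330) is back at rest. Another squeeze at the same balanced 20 N will show whether the ratchet held.

In the tool's units: -0.001 m / 0.5 = -0.002.

tcp_steps:
  increments:
    - [0.4, 0, -0.002, 0, 0, 0, 0]
    - [0.4, 0, -0.002, 0, 0, 0, 0]
    - [0.4, 0, -0.002, 0, 0, 0, 0]
    - [0.4, 0, -0.002, 0, 0, 0, 0]
    - [0.4, 0, -0.002, 0, 0, 0, 0]
  clamp_n: 20

```text
clock: 14.7
tool_pos: [0.4612, 0.0634, 0.0978]
eef_rot: [0.969, 0.245, 0.0, -0.0]
contact_force: [-0.2, -0.1, -1.0]
opening: 0.556
finger_force: 20.0
```

```bash
python3 go.py 0 -0.1065 0.097
```

```text
clamp-frame TCP mm [   0.9 -109.2] 97.8 F_y 0.0 Fz -1.0 q [-0.36  0.72  0.2   2.15 -0.46  0.31 -0.84]
tool delta [-0.0009 -0.0027  0.0008] rot [-0.    -0.     0.001]
```

tcp_steps:
  increments:
    - [0.4, 0, 0, 0, 0, 0, 0]
    - [0.4, 0, 0, 0, 0, 0, 0]
    - [0.4, 0, 0, 0, 0, 0, 0]
    - [0.4, 0, 0, 0, 0, 0, 0]
    - [0.4, 0, 0, 0, 0, 0, 0]

```text
clock: 15.2
tool_pos: [0.4611, 0.0635, 0.0978]
eef_rot: [0.969, 0.245, 0.0, -0.0]
contact_force: [1.0, 0.9, -0.6]
opening: 0.551
finger_force: 20.0
```

```bash
python3 go.py 0 -0.1065 0.097
```

```text
clamp-frame TCP mm [   0.9 -109.2] 97.8 F_y 0.3 Fz -0.6 q [-0.36  0.72  0.2   2.15 -0.46  0.31 -0.84]
tool delta [-0.0009 -0.0027  0.0008] rot [-0.    -0.     0.001]
```

tcp_steps:
  increments:
    - [0.4, 0, 0, 0, 0, 0, 0]
    - [0.4, 0, 0, 0, 0, 0, 0]
    - [0.4, 0, 0, 0, 0, 0, 0]
    - [0.4, 0, 0, 0, 0, 0, 0]
    - [0.4, 0, 0, 0, 0, 0, 0]

```text
clock: 15.7
tool_pos: [0.4611, 0.0634, 0.0978]
eef_rot: [0.969, 0.245, 0.0, -0.0]
contact_force: [-0.4, 0.8, -0.9]
opening: 0.553
finger_force: 20.0
```

```bash
python3 go.py 0 -0.1065 0.097
```

```text
clamp-frame TCP mm [   0.9 -109.2] 97.8 F_y 0.9 Fz -0.9 q [-0.36  0.72  0.2   2.15 -0.46  0.31 -0.84]
tool delta [-0.0009 -0.0027  0.0008] rot [-0.    -0.     0.001]
```

The stall keeps coming at ≈7.4 mm, which could mean either held or not held. I'll let go and swing the arm aside to get a clear look from above.

The rows are not in the units I measure in: shifts go in shares of 50 cm and turns go in shares of pi rad. I convert before sending: -0.12 m / 0.5 = -0.24, -0.09 m / 0.5 = -0.18.

tcp_steps:
  increments:
    - [0.95, 0, 0, 0, 0, 0, 0]
    - [0.95, 0, 0, 0, 0, 0, 0]
    - [0.95, 0, 0, 0, 0, 0, 0]
    - [0.95, 0, 0, -0.04, 0, 0, 0]
    - [0.95, 0, 0, -0.1, 0, 0, 0]
    - [0.95, 0, 0, -0.18, 0, 0, 0]
    - [0.95, 0, 0, -0.24, 0, 0, 0]

```text
clock: 16.4
tool_pos: [0.4608, 0.0634, 0.2195]
eef_rot: [0.969, 0.245, 0.0, -0.0]
contact_force: [0.5, 0.9, -0.2]
opening: 0.949
finger_force: 0.0
```

tcp_steps:
  increments:
    - [0.95, 0, -0.06, 0, 0, 0, 0]
    - [0.95, 0, -0.16, 0, 0, 0, 0]
    - [0.95, 0, -0.26, 0, 0, 0, 0]
    - [0.95, 0, -0.36, 0, 0, 0, 0]
    - [0.95, 0, -0.46, 0, 0, 0, 0]
    - [0.95, 0, -0.56, 0, 0, 0, 0]
    - [0.95, 0, -0.66, 0, 0, 0, 0]
    - [0.95, 0, -0.76, 0, 0, 0, 0]
    - [0.95, 0, -0.84, 0, 0, 0, 0]
    - [0.95, 0, -0.9, 0, 0, 0, 0]

```text
clock: 17.4
tool_pos: [0.2441, 0.4615, 0.2175]
eef_rot: [0.969, 0.247, -0.001, -0.0]
contact_force: [0.1, 0.1, 0.3]
opening: 0.95
finger_force: 0.0
```

Create look.py:
```python
import sys;from go import *
n=sys.argv[1];p,d=snapshot("top");cv2.imwrite(f"pics/{n}.png",cv2.resize(p[195:310,215:370],None,fx=5,fy=5,interpolation=cv2.INTER_CUBIC)[...,::-1])
X=cloud("top",d)[195:310,215:370].reshape(-1,3);x,y=((X[:,:2]-O)@np.c_[xv,yv]*1e3).T;z=X[:,2]*1e3
def st(n,m):
    if m.sum():print(n,m.sum(),"y med",np.median(y[m]).round(1),"y range",np.percentile(y[m],[3,97]).round(1),"z",np.median(z[m]).round(1))
c=abs(x)<32
st("trig",c&(z>110)&(z<140)&(y<-105));st("post",c&(z>110)&(z<140)&(y>-105)&(y<-70));st("tab",(abs(x)<14)&(z>76)&(z<100)&(y>-50)&(y<-18))
yy=np.arange(-16,140,2)
print("top-surface z along y (x 22..32):",[(int(a),int(np.median(z[(abs(x)>20)&c&(abs(y-a)<1.2)]))) for a in yy if (c&(abs(x)>20)&(abs(y-a)<1.2)).any()])
```

```bash
python3 look.py top3
```

```text
trig 64 y med -135.6 y range [-141.4 -131.1] z 126.8
post 72 y med -90.2 y range [-95.9 -84.7] z 127.2
tab 114 y med -33.9 y range [-45.8 -21.9] z 88.7
top-surface z along y (x 22..32): [(-16, 15), (-14, 16), (-12, 15), (-10, 16), (-8, 15), (-6, 13), (-4, 13), (-2, 15), (0, 14), (2, 13), (4, 14), (6, 15), (8, 14), (10, 14), (12, 14), (14, 14), (16, 12), (18, 13), (20, 14), (22, 14), (24, 47), (26, 72), (28, 72), (30, 72), (32, 72), (34, 71), (36, 50), (38, 16), (40, 63), (42, 68), (44, 68), (46, 73), (48, 75), (50, 76), (52, 75), (54, 74), (56, 74), (58, 68), (60, 71), (62, 23), (64, 23), (66, 22), (68, 22), (70, 23), (72, 22), (74, 22), (76, 23), (78, 24), (80, 22), (82, 22), (84, 21), (86, 23), (88, 22), (90, 22), (92, 20), (94, 21), (96, 23), (98, 21), (100, 22), (102, 22), (104, 23), (106, 23), (108, 24), (110, 22), (112, 23), (114, 23), (116, 22), (118, 24), (120, 24), (122, 24), (124, 37), (126, 53), (128, 74), (130, 75), (132, 73), (134, 73), (136, 75), (138, 77)]
```

View pics/top3.png

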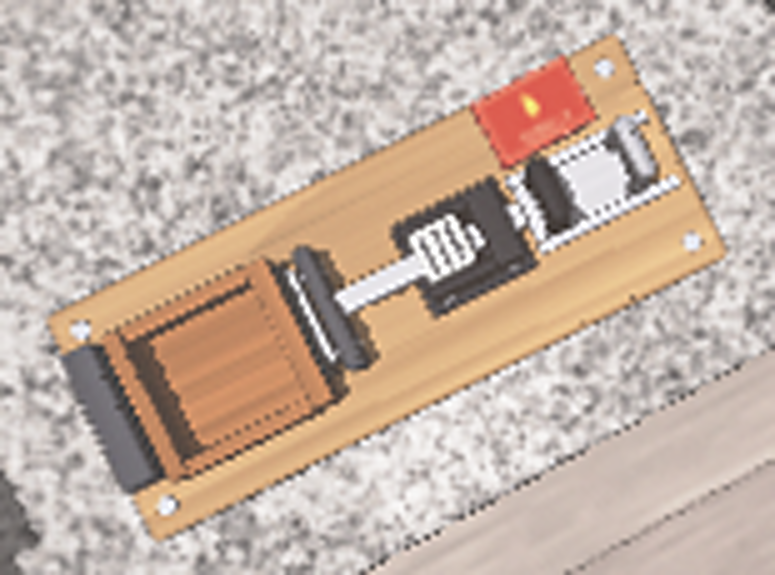

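The clear view shows the panel home. The caddy closes at (300,330) with no gap left, its outer face is at y≈45, and its far end is at 135 against the fixed jaw. The jaw (25–35) has held +35 mm with the trigger let go, and the pad is compressed ≈4.5 mm (≈8.5 N), so it is tight. Next I'll close the fingers and go above the tab.

In the tool's units: 0.375 m / 0.5 = 0.75, 0.37 m / 0.5 = 0.74.

tcp_steps:
  increments:
    - [0, 0, 0.08, 0, 0, 0, 0]
    - [0, 0, 0.18, 0, 0, 0, 0]
    - [0, 0, 0.28, 0, 0, 0, 0]
    - [0, 0, 0.38, 0, 0, 0, 0]
    - [0, 0, 0.48, 0, 0, 0, 0]
    - [0, 0, 0.58, 0, 0, 0, 0]
    - [0, 0, 0.68, 0, 0, 0, 0]
    - [0, 0, 0.74, 0, 0, 0, 0]
    - [0, 0, 0.75, 0, 0, 0, 0]
    - [0, 0, 0.75, 0, 0, 0, 0]
  clamp_n: 20

```text
clock: 18.45
tool_pos: [0.4252, 0.1286, 0.2178]
eef_rot: [0.97, 0.244, -0.0, -0.0]
contact_force: [0.4, -0.1, 0.2]
opening: 0.067
finger_force: 0.0
```

```bash
python3 go.py 0 -0.034 0.098
```

```text
clamp-frame TCP mm [  0.2 -34.8] 217.8 F_y -0.3 Fz 0.2 q [-0.67  0.5   0.42  2.11 -0.35  0.61 -1.08]
tool delta [-1.000e-04 -7.000e-04  1.198e-01] rot [-0.001  0.001 -0.001]
```

In the tool's units: 0.12 m / 0.5 = 0.24, 0.11 m / 0.5 = 0.22.

tcp_steps:
  increments:
    - [0, 0, 0, 0.06, 0, 0, 0]
    - [0, 0, 0, 0.12, 0, 0, 0]
    - [0, 0, 0, 0.18, 0, 0, 0]
    - [0, 0, 0, 0.22, 0, 0, 0]
    - [0, 0, 0, 0.24, 0, 0, 0]
    - [0, 0, 0, 0.24, 0, 0, 0]
    - [0, 0, 0, 0.24, 0, 0, 0]

```text
clock: 19.15
tool_pos: [0.4254, 0.1301, 0.0983]
eef_rot: [0.969, 0.246, 0.0, -0.0]
contact_force: [0.0, -0.8, 0.6]
opening: 0.007
finger_force: 0.0
```

```bash
python3 go.py 0 -0.034 0.079
```

```text
clamp-frame TCP mm [  1.1 -33.6] 98.3 F_y -0.7 Fz 0.6 q [-0.52  0.71  0.19  2.21 -0.51  0.26 -0.95]
tool delta [-0.0011  0.0004  0.0193] rot [-0.    -0.001  0.002]
```

In the tool's units: 0.014 m / 0.5 = 0.028, 0.012 m / 0.5 = 0.024.

tcp_steps:
  increments:
    - [0, 0, 0, 0.008, 0, 0, 0]
    - [0, 0, 0, 0.016, 0, 0, 0]
    - [0, 0, 0, 0.02, 0, 0, 0]
    - [0, 0, 0, 0.024, 0, 0, 0]
    - [0, 0, 0, 0.028, 0, 0, 0]
    - [0, 0, 0, 0.028, 0, 0, 0]

```text
clock: 19.75
tool_pos: [0.4253, 0.1292, 0.0836]
eef_rot: [0.969, 0.245, -0.0, -0.0]
contact_force: [-0.4, 0.1, -1.2]
opening: 0.002
finger_force: 0.0
```

```bash
python3 go.py 0 -0.034 0.079
```

```text
clamp-frame TCP mm [  0.6 -34.3] 83.6 F_y 0.2 Fz -1.2 q [-0.5   0.74  0.16  2.22 -0.52  0.22 -0.94]
tool delta [-0.0006 -0.0003  0.0046] rot [-0.     0.     0.001]
```

In the tool's units: 0.004 m / 0.5 = 0.008, 0.003 m / 0.5 = 0.006.

tcp_steps:
  increments:
    - [0, 0, 0, 0.002, 0, 0, 0]
    - [0, 0, 0, 0.004, 0, 0, 0]
    - [0, 0, 0, 0.006, 0, 0, 0]
    - [0, 0, 0, 0.008, 0, 0, 0]
    - [0, 0, 0, 0.008, 0, 0, 0]

```text
clock: 20.25
tool_pos: [0.4254, 0.1292, 0.0797]
eef_rot: [0.969, 0.245, -0.0, -0.0]
contact_force: [-0.4, -0.7, -0.5]
opening: 0.007
finger_force: 0.0
```

```bash
python3 go.py 0 -0.034 0.079
```

```text
clamp-frame TCP mm [  0.7 -34.3] 79.7 F_y -0.4 Fz -0.5 q [-0.49  0.74  0.15  2.22 -0.52  0.21 -0.94]
tool delta [-0.0007 -0.0003  0.0007] rot [-0.     0.     0.001]
```

tcp_steps:
  increments:
    - [0, 0, 0, 0.002, 0, 0, 0]
    - [0, 0, 0, 0.004, 0, 0, 0]
    - [0, 0, 0, 0.004, 0, 0, 0]
    - [0, 0, 0, 0.004, 0, 0, 0]

```text
clock: 20.65
tool_pos: [0.4254, 0.1293, 0.0778]
eef_rot: [0.969, 0.245, -0.0, -0.0]
contact_force: [0.1, -0.6, -0.0]
opening: 0.006
finger_force: 0.0
```

```bash
python3 go.py 0 -0.034 0.079
```

```text
clamp-frame TCP mm [  0.7 -34.3] 77.8 F_y -0.6 Fz -0.0 q [-0.49  0.75  0.15  2.22 -0.52  0.2  -0.94]
tool delta [-0.0007 -0.0003 -0.0012] rot [-0.    -0.     0.001]
```

There's no contact force even at 78 mm, so I'll look.

Run:
```python
from go import *
p,d=snapshot("scene");np.savez("s4.npz",p=p,d=d);cv2.imwrite("pics/sc4.png",cv2.resize(p[200:325,260:380],None,fx=5,fy=4.8,interpolation=cv2.INTER_CUBIC)[...,::-1])
P=np.r_[O+yv*-.034,0]
for z in(.0778,.079,.088):print(z,(proj("scene",P+[0,0,z])-[260,200])*[5,4.8])
print(get_state()["tool_pos"])
```

```text
0.0778 [[195.14053502 368.99984183]]
0.079 [[195.11746512 367.14052778]]
0.088 [[194.94395783 353.1356609 ]]
[0.4254268  0.12923852 0.07782338]
```

View pics/sc4.png

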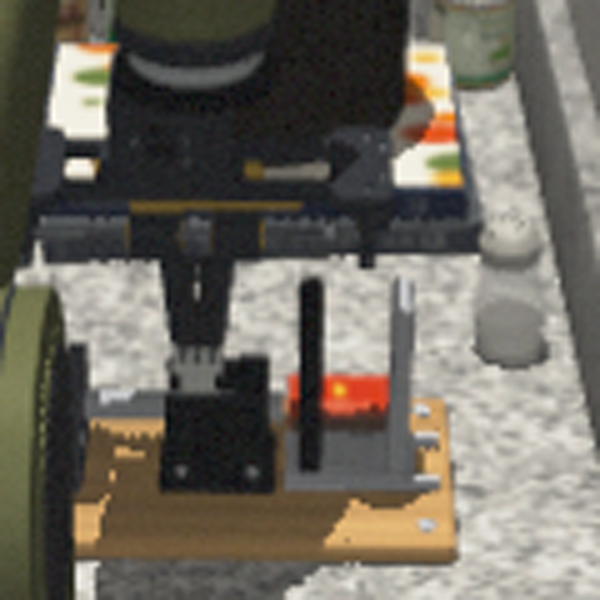

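The fingertips (~(197,348)) are only just at the tab's top (~353), so the real tips sit ≈11 mm above the reported TCP. From here I'll go by force, in small steps.

In the tool's units: 0.003 m / 0.5 = 0.006, 0.002 m / 0.5 = 0.004.

tcp_steps:
  increments:
    - [0, 0, 0, 0.002, 0, 0, 0]
    - [0, 0, 0, 0.004, 0, 0, 0]
    - [0, 0, 0, 0.006, 0, 0, 0]
    - [0, 0, 0, 0.006, 0, 0, 0]
  only: "pos|force"

```text
tool_pos: [0.4253, 0.1292, 0.0747]
contact_force: [0.1, 0.3, -0.3]
finger_force: 0.0
```

tcp_steps:
  increments:
    - [0, 0, 0, 0.002, 0, 0, 0]
    - [0, 0, 0, 0.004, 0, 0, 0]
    - [0, 0, 0, 0.004, 0, 0, 0]
  only: "pos|force"

```text
tool_pos: [0.4254, 0.1292, 0.0727]
contact_force: [-0.4, -0.6, 0.1]
finger_force: 0.0
```

Run:
```python
from go import *
p,d=snapshot("scene");np.savez("s5.npz",p=p,d=d)
X=cloud("scene",d);L=np.dstack([(X[...,:2]-O)@np.c_[xv,yv]*1e3,X[...,2:]*1e3])
print(get_state()["tool_pos"])
for r in range(250,284,2):
    print(r,[(c,L[r,c].round().astype(int).tolist(),int(p[r,c].mean())) for c in(294,299,304)])
```

```text
[0.42541044 0.12921029 0.0727584 ]
250 [(294, [-34, -24, 180], 35), (299, [-25, -36, 174], 54), (304, [-33, -48, 180], 33)]
252 [(294, [-29, -24, 172], 29), (299, [227, -26, 4], 48), (304, [-33, -48, 174], 35)]
254 [(294, [-31, -24, 167], 34), (299, [225, -26, -1], 128), (304, [-28, -48, 165], 34)]
256 [(294, [-10, -23, 147], 33), (299, [1, -35, 140], 30), (304, [-8, -47, 147], 28)]
258 [(294, [-11, -23, 142], 33), (299, [2, -34, 133], 70), (304, [-11, -47, 142], 36)]
260 [(294, [-8, -22, 134], 35), (299, [190, -27, 1], 100), (304, [-7, -47, 134], 35)]
262 [(294, [-13, -23, 132], 36), (299, [10, -34, 116], 126), (304, [-12, -47, 131], 35)]
264 [(294, [-8, -22, 122], 34), (299, [2, -34, 116], 45), (304, [-9, -47, 123], 35)]
266 [(294, [-10, -22, 118], 38), (299, [-7, -35, 116], 31), (304, [-12, -47, 120], 35)]
268 [(294, [-11, -22, 113], 36), (299, [-8, -34, 110], 32), (304, [-7, -47, 110], 42)]
270 [(294, [-9, -22, 105], 22), (299, [-10, -35, 106], 30), (304, [-9, -47, 105], 48)]
272 [(294, [-8, -22, 98], 65), (299, [-4, -34, 96], 30), (304, [-10, -47, 100], 57)]
274 [(294, [-6, -22, 91], 103), (299, [-4, -34, 90], 46), (304, [0, -47, 87], 94)]
276 [(294, [-9, -22, 87], 89), (299, [-10, -34, 88], 107), (304, [-8, -47, 86], 77)]
278 [(294, [14, -21, 64], 47), (299, [-8, -34, 80], 110), (304, [14, -46, 64], 40)]
280 [(294, [11, -21, 60], 27), (299, [-8, -34, 74], 113), (304, [15, -46, 57], 26)]
282 [(294, [-18, -22, 75], 44), (299, [-18, -34, 75], 56), (304, [-14, -47, 72], 36)]
```

In the tool's units: 0.002 m / 0.5 = 0.004, 0.001 m / 0.5 = 0.002.

tcp_steps:
  increments:
    - [0, 0, 0, 0.002, 0, 0, 0]
    - [0, 0, 0, 0.004, 0, 0, 0]
    - [0, 0, 0, 0.004, 0, 0, 0]
  only: "pos|contact"

```text
tool_pos: [0.4253, 0.1292, 0.0707]
contact_force: [0.1, 0.1, -0.2]
```

tcp_steps:
  increments:
    - [0, 0, 0, 0.002, 0, 0, 0]
    - [0, 0, 0, 0.004, 0, 0, 0]
    - [0, 0, 0, 0.004, 0, 0, 0]
  only: "pos|contact"

```text
tool_pos: [0.4254, 0.1292, 0.0687]
contact_force: [-0.2, -0.5, 0.6]
```

tcp_steps:
  increments:
    - [0, 0, 0, 0.002, 0, 0, 0]
    - [0, 0, 0, 0.004, 0, 0, 0]
    - [0, 0, 0, 0.004, 0, 0, 0]
  only: "pos|contact"

```text
tool_pos: [0.4255, 0.1292, 0.0671]
contact_force: [-0.4, 0.7, 4.9]
```

```bash
python3 - <<'E'
from go import *
p,d=snapshot("scene");np.savez("s6.npz",p=p,d=d);q=np.load("s5.npz")["p"]
cv2.imwrite("pics/sc6.png",np.hstack([cv2.resize(a[245:305,270:325],None,fx=7,fy=7,interpolation=cv2.INTER_CUBIC)[...,::-1] for a in(q,p)]))
E
```

```text
(no output)
```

View pics/sc6.png

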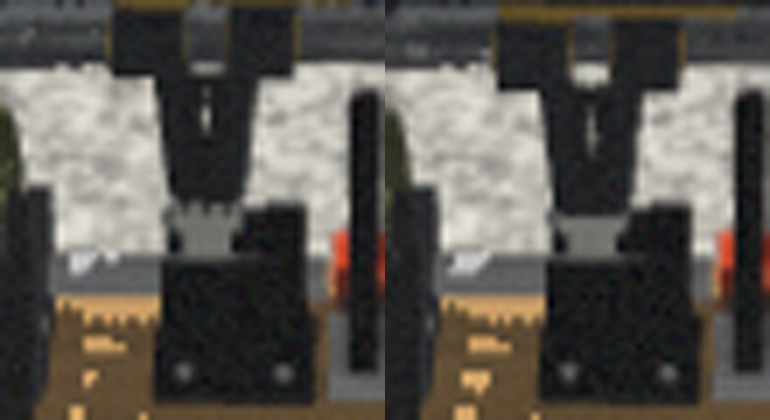

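Contact at last: 4.9 N with the tips on the tab, ribs covered at (590,215) in the right half. The reported TCP is ≈20 mm beyond the real tips. The wide gripper body would therefore come down close to the grip post's top, so I'll lift and turn 90° to put the body across x.

In the tool's units: -0.05 m / 0.5 = -0.1, -0.04 m / 0.5 = -0.08, 0.45 rad / 3.1416 = 0.1432.

tcp_steps:
  increments:
    - [0, 0, 0, -0.04, 0, 0, 0]
    - [0, 0, 0, -0.08, 0, 0, 0]
    - [0, 0, 0, -0.1, 0, 0, 0]
    - [0, 0, 0, -0.1, 0, 0, 0.0477]
    - [0, 0, 0, -0.1, 0, 0, 0.0955]
    - [0, 0, 0, -0.1, 0, 0, 0.1432]
    - [0, 0, 0, -0.1, 0, 0, 0.1432]

```text
clock: 23.1
tool_pos: [0.4253, 0.1293, 0.1166]
eef_rot: [1.0, 0.023, -0.0, 0.0]
contact_force: [0.4, 0.2, -1.2]
opening: 0.004
finger_force: 0.0
```

```bash
python3 -c "
from plant import *;print(get_state()['q'])"
```

```text
[-0.61099015  0.68902756  0.3439658   2.20557466 -0.67539257  0.34911812
 -1.22113793]
```

In the tool's units: -1.05 rad / 3.1416 = -0.3342.

tcp_steps:
  increments:
    - [0, 0, 0, 0, 0, 0, -0.0477]
    - [0, 0, 0, 0, 0, 0, -0.0955]
    - [0, 0, 0, 0, 0, 0, -0.1432]
    - [0, 0, 0, 0, 0, 0, -0.191]
    - [0, 0, 0, 0, 0, 0, -0.2387]
    - [0, 0, 0, 0, 0, 0, -0.2865]
    - [0, 0, 0, 0, 0, 0, -0.3342]
    - [0, 0, 0, 0, 0, 0, -0.382]
    - [0, 0, 0, 0, 0, 0, -0.4297]
    - [0, 0, 0, 0, 0, 0, -0.4775]

```text
clock: 24.1
tool_pos: [0.4255, 0.1293, 0.1167]
eef_rot: [0.712, 0.702, 0.0, -0.0]
contact_force: [0.7, 0.3, -0.4]
opening: 0.007
finger_force: 0.0
```

tcp_steps:
  increments:
    - [0, 0, 0, 0, 0, 0, -0.0477]
    - [0, 0, 0, 0, 0, 0, -0.0955]
    - [0, 0, 0, 0, 0, 0, -0.1432]
    - [0, 0, 0, 0, 0, 0, -0.1655]
    - [0, 0, 0, 0, 0, 0, -0.1655]

```text
clock: 24.6
tool_pos: [0.4255, 0.1293, 0.1167]
eef_rot: [0.511, 0.86, 0.0, -0.0]
contact_force: [0.4, 0.7, 0.4]
opening: 0.005
finger_force: 0.0
```

```bash
python3 go.py 0 -0.034 0.073
```

```text
clamp-frame TCP mm [  0.8 -34.3] 116.7 F_y 0.4 Fz 0.4 q [-0.34  0.65 -0.09  2.19  0.18  0.3  -0.09]
tool delta [ 0.0003 -0.0008  0.0437] rot [ 1.000e-03 -0.000e+00 -1.567e+00]
```

Turned, with the body now across x. I'll come down to just above contact, then press.

In the tool's units: 0.047 m / 0.5 = 0.094, 0.045 m / 0.5 = 0.09.

tcp_steps:
  increments:
    - [0, 0, -0.002, 0.04, 0, 0, 0]
    - [0, 0, -0.002, 0.07, 0, 0, 0]
    - [0, 0, -0.002, 0.09, 0, 0, 0]
    - [0, 0, -0.002, 0.094, 0, 0, 0]
    - [0, 0, -0.002, 0.094, 0, 0, 0]
  only: "pos|contact"

```text
tool_pos: [0.4244, 0.1288, 0.0697]
contact_force: [0.0, -0.5, 0.6]
```

tcp_steps:
  increments:
    - [0, 0, 0, 0.002, 0, 0, 0]
    - [0, 0, 0, 0.004, 0, 0, 0]
    - [0, 0, 0, 0.006, 0, 0, 0]
    - [0, 0, 0, 0.008, 0, 0, 0]
    - [0, 0, 0, 0.008, 0, 0, 0]
  only: "pos|contact"

```text
tool_pos: [0.4249, 0.1289, 0.0665]
contact_force: [0.1, -0.1, 7.6]
```

In the tool's units: 0.002 m / 0.5 = 0.004, 0.001 m / 0.5 = 0.002.

tcp_steps:
  increments:
    - [0, 0, 0, 0.002, 0, 0, 0]
    - [0, 0, 0, 0.004, 0, 0, 0]
    - [0, 0, 0, 0.004, 0, 0, 0]
  only: "pos|contact"

```text
tool_pos: [0.4249, 0.1289, 0.0641]
contact_force: [1.0, 0.6, 0.7]
```

Past the first catch. Next, down to the stop, then hold.

In the tool's units: 0.004 m / 0.5 = 0.008, 0.003 m / 0.5 = 0.006.

tcp_steps:
  increments:
    - [0, 0, 0, 0.002, 0, 0, 0]
    - [0, 0, 0, 0.004, 0, 0, 0]
    - [0, 0, 0, 0.006, 0, 0, 0]
    - [0, 0, 0, 0.008, 0, 0, 0]
    - [0, 0, 0, 0.008, 0, 0, 0]
  only: "pos|contact"

```text
tool_pos: [0.4248, 0.1289, 0.0597]
contact_force: [1.6, 0.3, 2.7]
```

tcp_steps:
  increments:
    - [0, 0, 0, 0.001, 0, 0, 0]
    - [0, 0, 0, 0.002, 0, 0, 0]
    - [0, 0, 0, 0.002, 0, 0, 0]
    - [0, 0, 0, 0.002, 0, 0, 0]
    - [0, 0, 0, 0.002, 0, 0, 0]
    - [0, 0, 0, 0.002, 0, 0, 0]
    - [0, 0, 0, 0.002, 0, 0, 0]
    - [0, 0, 0, 0.002, 0, 0, 0]
  only: "pos|contact"

```text
tool_pos: [0.4248, 0.1289, 0.0588]
contact_force: [1.7, 0.8, 3.4]
```

Run:
```python
from go import *
p,d=snapshot("scene");X=cloud("scene",d);q=X[235:325,260:380].reshape(-1,3);L=(q[:,:2]-O)@np.c_[xv,yv]*1e3;z=q[:,2]*1e3
m=(abs(L[:,0])<40)&(z>45)&(z<76)&(L[:,1]>-16)&(L[:,1]<50);print(m.sum(),np.percentile(L[m,1],[2,25,50,75,98]) if m.any() else 0)
```

```text
141 [-15.03347438 -11.34551248   0.85978782   5.11703992   8.95899442]
```

The jaw is back. Now lift straight off, move aside and check from above.

In the tool's units: -0.16 m / 0.5 = -0.32, -0.13 m / 0.5 = -0.26.

tcp_steps:
  increments:
    - [0, 0, 0, -0.01, 0, 0, 0]
    - [0, 0, 0, -0.04, 0, 0, 0]
    - [0, 0, 0, -0.1, 0, 0, 0]
    - [0, 0, 0, -0.18, 0, 0, 0]
    - [0, 0, 0, -0.26, 0, 0, 0]
    - [0, 0, 0, -0.32, 0, 0, 0]
    - [0, 0, 0, -0.32, 0, 0, 0]

```text
clock: 27.95
tool_pos: [0.4254, 0.1291, 0.2219]
eef_rot: [0.512, 0.859, 0.002, 0.002]
contact_force: [0.4, 0.3, 0.1]
opening: 0.004
finger_force: 0.0
```

tcp_steps:
  increments:
    - [0, 0.06, 0, 0, 0, 0, 0]
    - [0, 0.16, 0, 0, 0, 0, 0]
    - [0, 0.26, 0, 0, 0, 0, 0]
    - [0, 0.36, 0, 0, 0, 0, 0]
    - [0, 0.46, 0, 0, 0, 0, 0]
    - [0, 0.56, 0, 0, 0, 0, 0]
    - [0, 0.66, 0, 0, 0, 0, 0]
    - [0, 0.72, 0, 0, 0, 0, 0]
    - [0, 0.75, 0, 0, 0, 0, 0]
    - [0, 0.75, 0, 0, 0, 0, 0]
  lines: "1,3"

```text
clock: 28.95
tool_pos: [0.2448, 0.459, 0.2178]
eef_rot: [0.511, 0.86, -0.001, -0.0]
```

Run:
```python
from scipy.spatial.transform import Rotation as R;from plant import *
print(R.from_quat(get_state()["eef_rot"]).as_matrix().round(2))
```

```bash
python3 look.py top7
```

```text
[[-0.48  0.88 -0.  ]
 [ 0.88  0.48 -0.  ]
 [-0.   -0.   -1.  ]]
trig 64 y med -135.4 y range [-141.4 -131.3] z 127.1
post 72 y med -90.1 y range [-96.  -84.6] z 126.9
tab 114 y med -34.3 y range [-45.8 -21.9] z 88.3
top-surface z along y (x 22..32): [(-16, 72), (-14, 72), (-12, 71), (-10, 73), (-8, 32), (-6, 16), (-4, 15), (-2, 14), (0, 15), (2, 49), (4, 62), (6, 66), (8, 68), (10, 65), (12, 12), (14, 13), (16, 13), (18, 13), (20, 13), (22, 14), (24, 14), (26, 14), (28, 13), (30, 14), (32, 14), (34, 13), (36, 14), (38, 12), (40, 14), (42, 13), (44, 26), (46, 58), (48, 75), (50, 76), (52, 74), (54, 73), (56, 74), (58, 70), (60, 49), (62, 22), (64, 23), (66, 22), (68, 23), (70, 23), (72, 22), (74, 25), (76, 23), (78, 23), (80, 24), (82, 23), (84, 23), (86, 23), (88, 22), (90, 23), (92, 23), (94, 23), (96, 25), (98, 23), (100, 23), (102, 23), (104, 24), (106, 22), (108, 22), (110, 22), (112, 21), (114, 22), (116, 23), (118, 24), (120, 24), (122, 21), (124, 37), (126, 52), (128, 72), (130, 72), (132, 74), (134, 74), (136, 75), (138, 77)]
```

View pics/top7.png

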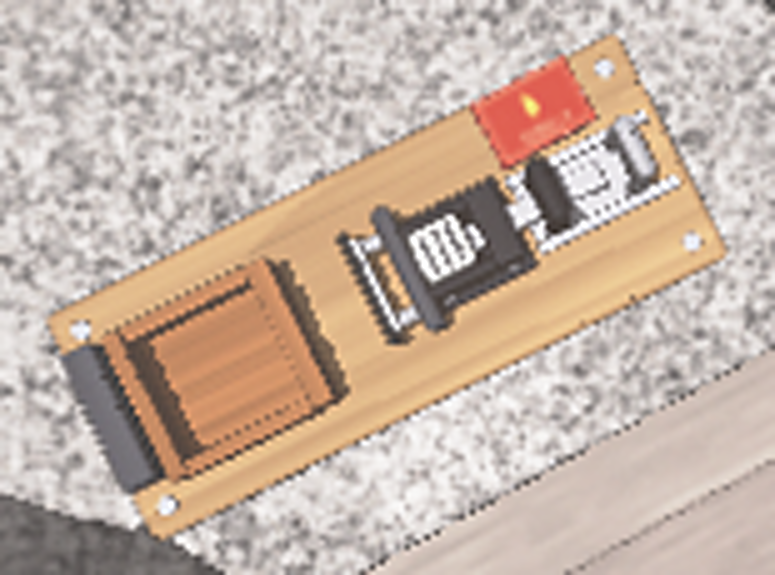

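The jaw is fully back (pad ≈10 mm), the tab is up, and the trigger is at rest. The caddy is closed (45–135 mm) and standing in place by the fixed jaw at (220,370), with the matchbox untouched. Handing in.

```bash
python3 -c "
from plant import *;print(finish_job())"
```

```text
the job is handed in; nothing more can be done
None
```

The job is handed in at about 29 s: the panel was pressed home and held by the clamp with the trigger let go (about 8.5 N by my estimate), and pressing the tab then ran the jaw fully back, leaving the caddy standing closed against the fixed jaw.

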